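# Get the ratchet handle out from behind the jar and the tin

## Task

Fetch the black ratchet handle that lies on the white board behind the glass jar and the blue tin: first move the jar and the tin, upright, onto the grey mat, then lay the handle along the middle of the green mat while they still stand there, and finally stand the jar back in the middle of its round cork pad and the tin back in the middle of its square blue pad. Set the jar down gently, tip nothing over, and leave the spirit level, the yellow clamp and the dish of pins where they are.

Things in the scene. Friction and masses are not known exactly. Their poses are not given: they have to be found in the camera images.
- jar_mid (a point): Clear glass jar of wooden dowels with a clip lid, upright on its cork pad: 60 mm diameter, 100 mm tall. The point is on its axis, 50 mm above its underside; z up. A steel latch stands 4 mm proud on its -x side, 67 to 94 mm above the underside; elsewhere it is smooth: grip it across its y axis. At the start y lies roughly along the line between the pads, the latch away from the handle. 0.2-0.4 kg.
- tin_mid (a point): Blue square metal tin, upright on its blue pad at the start: body 56 x 56 mm, 84 mm tall, with a black round cap (28 mm diameter) on top, 100 mm tall in all. The point is on its axis, 50 mm above its underside; z up, x and y square to its sides. Mass 0.2-0.4 kg.
- ratchet_mid (a point): Black ratchet handle lying flat on the white board, 18 mm behind the jar and tin; 180 mm long (x), 0.22 kg. The point is mid-length, 11 mm above its underside, near the centre of mass, in the black grip: a bar 26 mm wide (y), 22 mm tall, x = -90 to +25 mm. A 14 mm steel shaft leads on to a round head at x = +72 mm, 36 mm diameter, 22 mm tall, with a 10 mm square stub, 11 mm tall, on top.
- jar_pad: Round cork pad, 90 mm diameter, 3 mm thick, fixed on the white board: the jar's own place. Origin at the centre of its underside, 6 mm above the worktop; its top is 9 mm above the worktop. The white board under both pads and the handle is 180 x 235 mm, fixed, its top 6 mm above the worktop; the pads lie side by side on it, centres 120 mm apart.
- tin_pad: Square blue pad, 88 x 88 mm, 3 mm thick, fixed on the white board: the tin's own place. Origin at the centre of its underside, 6 mm above the worktop; its top is 9 mm above the worktop; x and y along its sides.
- park_mat: Grey mat, the side area for the jar and the tin: 230 mm along its x axis, 130 mm along y, 3 mm thick, fixed on the worktop. Origin at the centre of its underside, on the worktop. There is room for the two side by side along x (for example 55 mm either side of the centre).
- tool_mat: Green mat on which the ratchet handle is to be laid lengthwise: 230 mm along its x axis, 90 mm along y, 3 mm thick, fixed on the worktop. Origin at the centre of its underside, on the worktop. Either end of the handle may point either way.
- level_mid (a point): Aluminium spirit level, 400 mm (x) by 22 mm (y) by 50 mm tall, standing loose beyond the board; the point is at its centre. To be left alone.
- clamp_mid (a point): Yellow plastic clamp with a dark steel bar, lying loose: 150 mm (x) by 132 mm (y, from -62 to +70 mm), 24 mm tall; the point is at the middle of its bar, 12 mm up. To be left alone.
- dish_mid (a point): White ceramic dish with steel dowel pins, 90 mm diameter, 22 mm tall, loose, between the robot and the board; the point is on its axis, half-way up. To be left alone.

How it is judged (in metres and radians):
On the way, in this order (a step that is already met when the one before it is completed fails the run):
1. the jar and the tin both stand released on the grey mat (x of jar_mid in the frame of park_mat between -0.095 and 0.095 m and y of jar_mid in the frame of park_mat between -0.05 and 0.05 m and height (world z) of each of jar_mid, tin_mid below 0.06 m and angle between each of jar_mid, tin_mid's own z axis and vertical below 0.1 rad and x of tin_mid in the frame of park_mat between -0.095 and 0.095 m and y of tin_mid in the frame of park_mat between -0.05 and 0.05 m and linear speed of each of jar, tin below 0.03 m/s and angular speed of each of jar, tin below 0.3 rad/s and contact force between each of jar, tin and the fingers below 0.2 N), for 0.2 s.
2. the ratchet handle lies released along the middle of the green mat, the jar and the tin still on the grey mat (x of ratchet_mid in the frame of tool_mat between -0.025 and 0.025 m and y of ratchet_mid in the frame of tool_mat between -0.02 and 0.02 m and angle between the x axis of ratchet_mid and the x axis of tool_mat, either way round below 0.2 rad and height (world z) of ratchet_mid below 0.02 m and linear speed of ratchet below 0.03 m/s and angular speed of ratchet below 0.3 rad/s and contact force between ratchet and the fingers below 0.2 N and x of jar_mid in the frame of park_mat between -0.095 and 0.095 m and y of jar_mid in the frame of park_mat between -0.05 and 0.05 m and height (world z) of each of jar_mid, tin_mid below 0.06 m and angle between each of jar_mid, tin_mid's own z axis and vertical below 0.1 rad and x of tin_mid in the frame of park_mat between -0.095 and 0.095 m and y of tin_mid in the frame of park_mat between -0.05 and 0.05 m), for 0.2 s.
At the end, for the whole second after the job is handed in: The handle lies on the green mat, its middle within 25 mm lengthwise and 20 mm sideways of the mat's centre and lined up with it to 0.2 rad; the jar stands upright within 15 mm of the centre of the cork pad and the tin within 15 mm of the centre of the blue pad; all released and at rest (x of ratchet_mid in the frame of tool_mat between -0.025 and 0.025 m and y of ratchet_mid in the frame of tool_mat between -0.02 and 0.02 m and angle between the x axis of ratchet_mid and the x axis of tool_mat, either way round below 0.2 rad and height (world z) of ratchet_mid below 0.02 m and horizontal distance between jar_mid and jar_pad below 0.015 m and height (world z) of each of jar_mid, tin_mid below 0.066 m and angle between each of jar_mid, tin_mid's own z axis and vertical below 0.1 rad and horizontal distance between tin_mid and tin_pad below 0.015 m and linear speed of each of jar, tin, ratchet below 0.03 m/s and angular speed of each of jar, tin, ratchet below 0.3 rad/s and contact force between each of jar, tin, ratchet and the fingers below 0.2 N); the robot touches nothing.
It fails at once if the spirit level is disturbed (moved more than 15 mm) (distance of level_mid from where it was at the start of the episode above 0.015 m).
It fails at once if the yellow clamp is disturbed (moved more than 15 mm) (distance of clamp_mid from where it was at the start of the episode above 0.015 m).
It fails at once if the dish of pins is disturbed (moved more than 15 mm) (distance of dish_mid from where it was at the start of the episode above 0.015 m).
It fails at once if the jar or the tin is tipped over (more than 0.6 rad) (angle between any of jar_mid, tin_mid's own z axis and vertical above 0.6 rad).
It fails at once if the glass jar is dropped (falls free at over 0.7 m/s, a drop of about 25 mm) (contact force between jar and the fingers below 0.2 N and linear speed of jar above 0.7 m/s).
It also fails if it takes over 128 s, if anything falls off the work surface, if the arm or the gripper's body presses on something with over 40 N, if the wrist force passes 120 N, or if a joint passes its speed limit or range.

## Robot

A 6-joint arm with a two-finger parallel gripper is mounted at the origin on the work surface. World frame = base frame: x ahead of the robot, y to its left, z up, the work surface at z = 0. Lengths are in mm, angles in rad, forces in N, time in s.
With the tool pointing down it reaches from about 300 to 775 mm from the base axis. Payload 14.6 kg.
Tool frame: the origin (TCP) lies at the very end of the fingers, on their centre line; the grasp point (between the pads) lies 19 mm behind it; z points along the fingers, x is the direction in which the jaws open and shut, and the axes are right-handed (so a half turn about z gives the same grasp; the last joint's range is limited). The gripper opens to 85 mm and grips with 20 to 120 N. Pads are 22 mm wide; open, the fingers measure 114 mm over their backs; the gripper's body (76 mm by 85 mm) begins 54 mm behind the grasp point. The pads swing forward as they close: fully open they stand 13 mm farther back than shut.
Start: joints at [1.134, 0.3, 1.521, -0, 1.321, -0.067], TCP at [198.783, 512.811, 231.281] pointing down, gripper open.
Joint ranges: [-3.03, 3.03], [-0.79, 2.21], [0.23, 2.52], [-1.04, 4.18], [0, 3.07], [-2.55, 2.55]. Speed limits (rad/s): [2.22, 2.22, 2.57, 3.14, 3.14, 3.14].

## Interface

Orientations are given as a 3x3 rotation matrix whose columns are the frame's x, y, z axes.
In Python, from plant import env gives the robot as it stands. The module is installed in compiled form; this text tells all that it offers.
- The arm moves only by the shell command python3 -m creep 'ROWS' [FORCE]. ROWS is JSON, a list of rows, each a list of 3 entries, a list of its own where there are three numbers: the turn, a rotation vector about the world's x, y, z in degrees, then the shift along the world's x, y, z in mm, then the closure, from 0 (fully open) to 1 (shut). In form: [[[wx, wy, wz], [dx, dy, dz], fingers], ...]. A call has 1 to 5 rows; each row is the pose to reach, as a shift and turn from the pose commanded when the call began; what a row does not reach only later rows make up. A row lasts 1/8 s, in which the tool goes at most 62.5 mm and 10.7 degrees, less where a joint would pass 70% of its speed; a pose out of reach is approached as far as the arm can. A call with a gripper value outside its range is refused whole. The fingers move at their own pace and stop on an object; FORCE is the grip in N (left out, the last holds). Time passes only in rows, so rows that repeat a pose let the fingers close. It gives the time, the measured TCP pose, the force and the opening at its end, in the units of the state.
- env.state(): the state, without advancing time (a new reading comes with each control period).
- env.get_image(name): name is "side" or "top"; returns the picture (384x512x3 uint8, red, green, blue); there is no depth.
- env.camera_params(name): a dict with "K" (3x3 intrinsics, pixels), "k1" (the pictures are not rectified: a ray, as slopes to the right and down, at radius r is drawn at 1 + k1 r^2 times it, then the intrinsics apply), "rvec" (rotation vector, rad) and "tvec" (3), from world to camera coordinates, as OpenCV has them. Camera axes: x right, y down, z forward; pixel columns grow to the right and rows downward; lengths in mm; the calibration is good to about 2 mm. A picture is of the moment at which its call begins. camera_params takes no time and is no camera call.
- env.job_done(): hands the job in, once; it reports no verdict.
Trained networks look in the newest picture that a camera, given by its name, has taken for a name from the list of things; names that differ only in an ending like _2 or _b are one class to them, and where a whole thing is asked for, a point or a joint stands for the part that bears it (a point fixed in the world has none). Each returns a list of dicts, best first, with "score" (0 to 1); they miss things now and then, are a little off and sometimes report something else, mostly with a low value. They report only what shows in the picture. A call takes as long as a camera call.
- env.boxes_of(camera, thing): "pixel" ([column, row] in pixels, amid what is visible of it).
The state is a dict: "clock": time; "q": joint angles; "qd": joint speeds; "effort": joint torques, N m; "tcp_pos": TCP position; "tool_rot": TCP orientation; "force": force on the tool from outside, world axes, zero at the start; "ft_torque": the same for the moment, N m; "finger_gap": opening from 0.0 (shut) to 1.0 (fully open).
Only numpy, scipy, OpenCV 4.12 (cv2) and the standard library are available. Lean on these libraries where they do the work, as an engineer would, in place of code of your own. Each camera call takes 0.05 s, during which the arm holds its last target.

## Working session

There is one attempt and no reset: what is moved stays moved. The work goes in short steps, Python scripts to look and compute and a shell command to move; the robot and the scene stay as the last step left them, time stands still between calls to the robot, and variables do not carry over. Pictures are saved under pics/ and viewed, and the job is handed in when it is done.

```bash
mkdir -p pics; ls; python3 - <<'E'
from plant import env
import cv2,numpy as np
s=env.state()
print({k:np.round(v,3).tolist() for k,v in s.items()})
for n in("top","side"):
    im=env.get_image(n); cv2.imwrite(f"pics/{n}0.png",im[:,:,::-1])
    p=env.camera_params(n); print(n,p)
E
```

```text
pics
{'clock': 0.0, 'q': [1.134, 0.3, 1.522, -0.0, 1.321, -0.067], 'qd': [0.001, -0.001, 0.001, -0.002, -0.001, -0.0], 'effort': [0.003, -54.351, -36.179, 0.0, 0.004, 0.0], 'tcp_pos': [198.676, 512.605, 230.708], 'tool_rot': [[0.361, 0.932, -0.0], [0.932, -0.361, -0.001], [-0.001, -0.0, -1.0]], 'force': [-0.452, -0.038, -0.307], 'ft_torque': [0.044, 0.008, 0.007], 'finger_gap': 1.001}
top {'K': array([[407.12885978,   0.        , 249.7842082 ],
       [  0.        , 407.12885978, 190.55087023],
       [  0.        ,   0.        ,   1.        ]]), 'k1': -0.019882759462458037, 'rvec': array([ 2.11451644, -2.14047368,  0.21715207]), 'tvec': array([ -33.87898172,  579.00123724, 1098.47792983])}
side {'K': array([[400.91640622,   0.        , 258.07029188],
       [  0.        , 400.91640622, 190.61194439],
       [  0.        ,   0.        ,   1.        ]]), 'k1': -0.1378318552628084, 'rvec': array([ 2.01427065, -0.83854588,  0.42691572]), 'tvec': array([-446.32859526,  282.86014666,  631.65014917])}
```

View pics/top0.png

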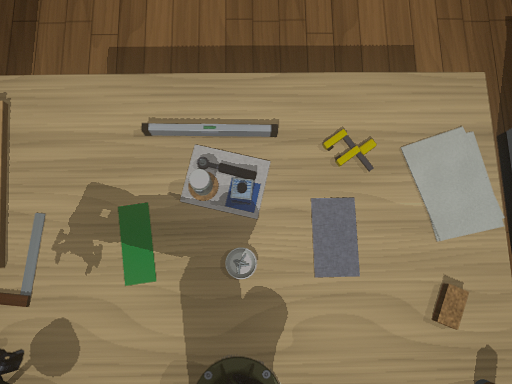

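View pics/side0.png

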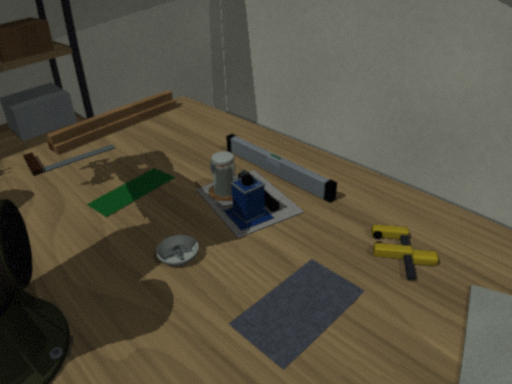

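The top picture shows the board (185–270, 147–217), with the jar at about (200,182), the tin at about (242,188) and the handle behind them. The green mat is at (137,243), the grey mat at (335,237), the dish at (241,263), the level at (210,128) and the clamp at (350,150). I'll zoom in and segment next.

```bash
cat > h.py <<'E'
import numpy as np,cv2
from plant import env
def cam(n):
    p=env.camera_params(n);R,_=cv2.Rodrigues(np.array(p["rvec"]));return p["K"],p["k1"],R,np.array(p["tvec"],float),np.array(p["rvec"],float)
def proj(n,P):
    K,k1,R,t,rv=cam(n)
    return cv2.projectPoints(np.array(P,float).reshape(-1,1,3),rv,t,K,np.array([k1,0,0,0.]))[0][:,0]
def unproj(n,px,z):
    K,k1,R,t,rv=cam(n)
    u=cv2.undistortPoints(np.array(px,float).reshape(-1,1,2),K,np.array([k1,0,0,0.]))[:,0]
    d=np.c_[u,np.ones(len(u))]@R; o=-R.T@t
    return o+d*((z-o[2])/d[:,2])[:,None]
E
python3 - <<'E'
from h import *
im=cv2.imread("pics/top0.png")
c=im[140:225,175:280]; cv2.imwrite("pics/topz.png",cv2.resize(c,None,fx=7,fy=7,interpolation=cv2.INTER_CUBIC))
s=cv2.imread("pics/side0.png")
cv2.imwrite("pics/sidez.png",cv2.resize(s[130:250,190:310],None,fx=5,fy=5,interpolation=cv2.INTER_CUBIC))
hsv=cv2.cvtColor(im,cv2.COLOR_BGR2HSV)
def rect(m,name,z):
    m=cv2.morphologyEx(m.astype(np.uint8),cv2.MORPH_OPEN,np.ones((3,3)))
    cs,_=cv2.findContours(m,cv2.RETR_EXTERNAL,cv2.CHAIN_APPROX_NONE)
    c=max(cs,key=cv2.contourArea)
    W=unproj("top",c.reshape(-1,2),z)[:,:2].astype(np.float32)
    print(name,cv2.contourArea(c),cv2.minAreaRect(W))
H,S,V=hsv[...,0].astype(int),hsv[...,1],hsv[...,2]
rect((abs(H-65)<15)&(S>120),"green",3)
g=np.zeros(H.shape,bool); g[185:290,300:370]=1
b,gg,r=[im[...,i].astype(int) for i in range(3)]
rect(g&(b-r>-8),"grey",3)
for th in ["jar_mid","tin_mid","ratchet_mid","dish_mid","jar_pad","tin_pad","park_mat","tool_mat"]:
    for cn in ["top","side"]:
        print(th,cn,[(np.round(d["pixel"],1).tolist(),round(d["score"],2)) for d in env.boxes_of(cn,th)[:2]])
E
```

```text
green 2199.0 ((438.65216064453125, 288.0281982421875), (227.41224670410156, 87.45861053466797), 7.927804946899414)
grey 3333.5 ((450.3590087890625, -287.0255126953125), (227.7858428955078, 129.00660705566406), 0.10415889322757721)
jar_mid top [([198.9, 180.9], 0.79), ([245.1, 203.7], 0.39)]
jar_mid side [([269.6, 199.8], 0.59), ([223.4, 171.6], 0.56)]
tin_mid top [([236.7, 189.3], 0.56)]
tin_mid side []
ratchet_mid top [([225.5, 168.2], 0.68)]
ratchet_mid side [([268.6, 201.8], 0.58)]
dish_mid top [([240.1, 263.7], 0.94)]
dish_mid side [([175.2, 250.9], 0.58), ([248.5, 197.8], 0.56)]
jar_pad top [([207.7, 192.2], 0.82)]
jar_pad side [([217.9, 196.9], 0.49)]
tin_pad top [([250.6, 203.1], 0.93)]
tin_pad side [([243.1, 225.6], 0.95)]
park_mat top [([332.2, 237.7], 0.66)]
park_mat side [([295.5, 310.7], 0.74)]
tool_mat top []
tool_mat side [([127.1, 194.9], 0.85)]
```

View pics/topz.png

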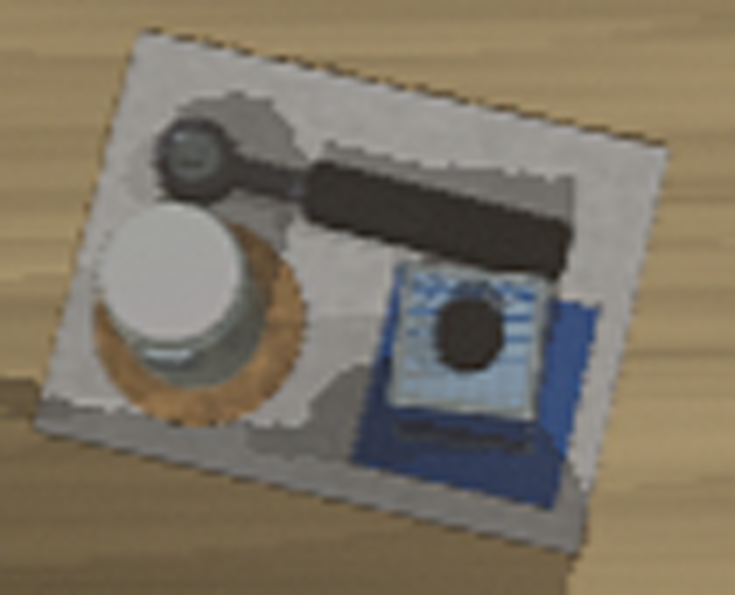

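View pics/sidez.png

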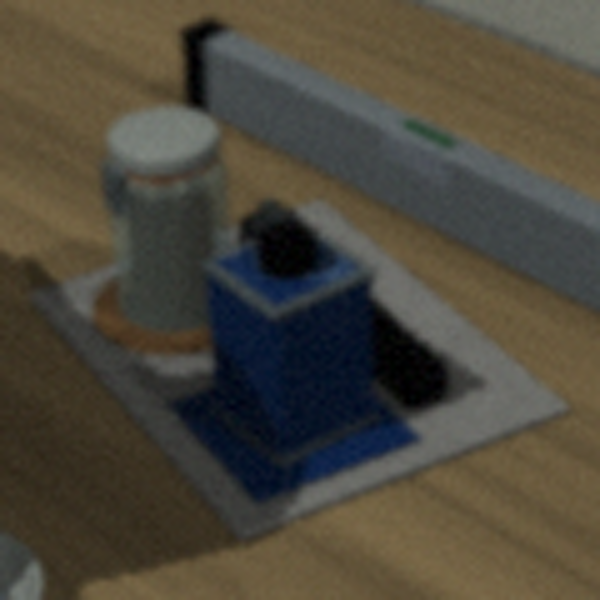

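```bash
python3 - <<'E'
from h import *
f=lambda L:(np.array(L,float)+.5)/7-.5+np.array([175,140])
B=unproj("top",f([(140,30),(665,145),(578,552),(38,430)]),6)
print("board",B.round(1).tolist(), B.mean(0).round(1)); 
for i in range(4):
    d=B[(i+1)%4]-B[i];print(np.linalg.norm(d).round(1),np.degrees(np.arctan2(d[1],d[0])).round(1))
print("tin top",unproj("top",f([(402,262),(555,278),(537,418),(390,405)]),93).round(1).tolist(),unproj("top",f([(402,262),(555,278),(537,418),(390,405)]),93).mean(0))
print("cap",unproj("top",f([(470,333)]),109).round(1))
T=unproj("top",f([(602,308),(553,507),(357,462)]),9); print("tinpad",T.round(1).tolist(),(T[0]+T[2])/2)
print("jarlid",unproj("top",f([(171,273)]),109).round(1), unproj("top",f([(98,273),(244,273),(171,202),(171,343)]),109).round(1).tolist())
print("corkL,bottom,R",unproj("top",f([(92,322),(198,426),(308,310)]),9).round(1).tolist())
print("ratchet head",unproj("top",f([(190,160)]),28).round(1),"grip corners",unproj("top",f([(315,160),(575,225),(555,278),(302,215)]),28).round(1).tolist())
# clamp, level, dish
print("level ends",unproj("top",[(145,129),(278,130)],50).round(1).tolist(),"dish",unproj("top",[(241,263)],20).round(1))
# side checks: jar lid center, cap
fs=lambda L:(np.array(L,float)+.5)/5-.5+np.array([190,130])
print("side jar lid",unproj("side",fs([(164,135)]),109).round(1),"tin top corners side",unproj("side",fs([(208,268),(275,318),(372,268)]),93).round(1).tolist())
E
```

```text
board [[733.6, 123.3, 6.0], [680.0, -102.3, 6.0], [504.9, -62.0, 6.0], [559.1, 163.9, 6.0]] [619.4  30.7   6. ]
231.9 -103.4
179.6 167.0
232.3 76.5
179.2 -13.1
tin top [[609.9, 8.1, 93.0], [602.8, -52.0, 93.0], [547.0, -44.2, 93.0], [552.8, 13.1, 93.0]] [578.12306623 -18.74334277  93.        ]
cap [[577.9 -18.5 109. ]]
tinpad [[608.2, -73.8, 9.0], [523.6, -51.8, 9.0], [543.5, 29.9, 9.0]] [575.83339613 -21.98840954   9.        ]
jarlid [[602.8  97.2 109. ]] [[603.2, 125.4, 109.0], [602.5, 68.9, 109.0], [631.2, 97.5, 109.0], [575.2, 96.9, 109.0]]
corkL,bottom,R [[604.5, 141.5, 9.0], [559.5, 96.4, 9.0], [608.7, 50.4, 9.0]]
ratchet head [[669.6  98.8  28. ]] grip corners [[669.0, 46.4, 28.0], [639.8, -62.4, 28.0], [617.2, -53.7, 28.0], [645.3, 51.8, 28.0]]
level ends [[766.6, 263.5, 50.0], [759.7, -126.3, 50.0]] dish [[377.1 -13.8  20. ]]
side jar lid [[601.7  95.7 109. ]] tin top corners side [[551.9, 7.8, 93.0], [545.0, -44.0, 93.0], [602.9, -45.9, 93.0]]
```

Located: tin at (578, −19) with its y at about 83°, jar at (603, 97), pads at (576, −21.5) and (604.5, 96), and the handle middle at (651, 29) with its x axis at 75°. I'll move over the tin first.

```bash
python3 -m creep '[[[0,0,5],[35,-50,0],0],[[0,0,10],[70,-99,0],0],[[0,0,14],[106,-148,0],0],[[0,0,14],[141,-197,0],0],[[0,0,14],[176,-247,0],0]]'
python3 -m creep '[[[0,0,0],[35,-49,0],0],[[0,0,0],[70,-98,0],0],[[0,0,0],[105,-147,0],0],[[0,0,0],[140,-196,0],0],[[0,0,0],[173,-242,0],0]]'
python3 -m creep '[[[0,0,0],[30,-42.5,0],0],[[0,0,0],[30,-42.5,-30],0],[[0,0,0],[30,-42.5,-60],0],[[0,0,0],[30,-42.5,-60],0],[[0,0,0],[30,-42.5,-60],0]]'
python3 - <<'E'
from h import *
s=env.state();print(s["tcp_pos"],s["tool_rot"],s["q"])
cv2.imwrite("pics/t1.png",cv2.resize(env.get_image("top")[100:280,120:360,::-1],None,fx=3,fy=3,interpolation=cv2.INTER_CUBIC))
cv2.imwrite("pics/s1.png",cv2.resize(env.get_image("side")[50:270,120:360,::-1],None,fx=2.5,fy=2.5,interpolation=cv2.INTER_CUBIC))
E
```

```text
clock: 1.52
tcp_pos: [375.6, 264.1, 231.5]
tool_rot: [[0.125, 0.992, 0.001], [0.992, -0.125, 0.0], [0.0, 0.001, -1.0]]
force: [1.1, 0.2, -0.0]
finger_gap: 1.001
clock: 2.15
tcp_pos: [548.7, 21.9, 231.4]
tool_rot: [[0.125, 0.992, 0.0], [0.992, -0.125, 0.0], [0.0, 0.0, -1.0]]
force: [-0.3, 1.0, 0.4]
finger_gap: 1.001
clock: 2.78
tcp_pos: [578.3, -18.6, 172.7]
tool_rot: [[0.125, 0.992, 0.002], [0.992, -0.125, -0.0], [0.0, 0.002, -1.0]]
force: [0.0, 0.2, 0.1]
finger_gap: 1.0
[578.26371947 -18.5989579  172.65500303] [[ 1.24878181e-01  9.92170880e-01  1.54431015e-03]
 [ 9.92172080e-01 -1.24878119e-01 -1.37433498e-04]
 [ 5.64930310e-05  1.54938386e-03 -9.99998798e-01]] [-9.54592505e-02  4.14316859e-01  1.50694038e+00  1.10656378e-05
  1.21878503e+00 -1.54105429e+00]
```

View pics/t1.png

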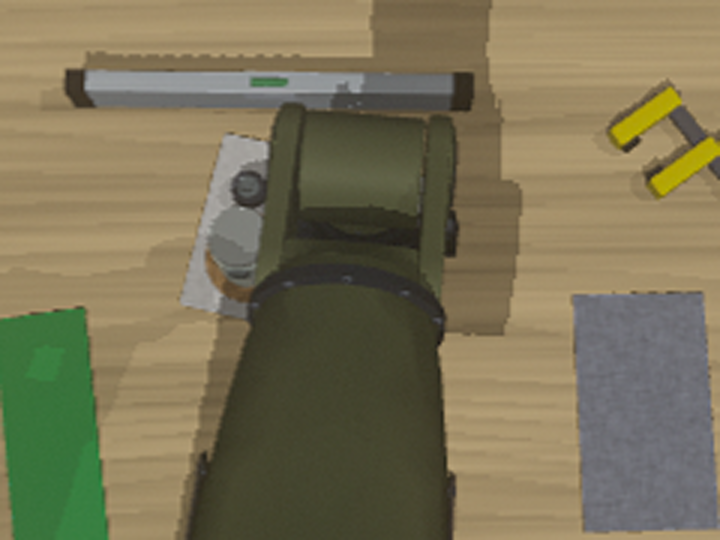

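View pics/s1.png

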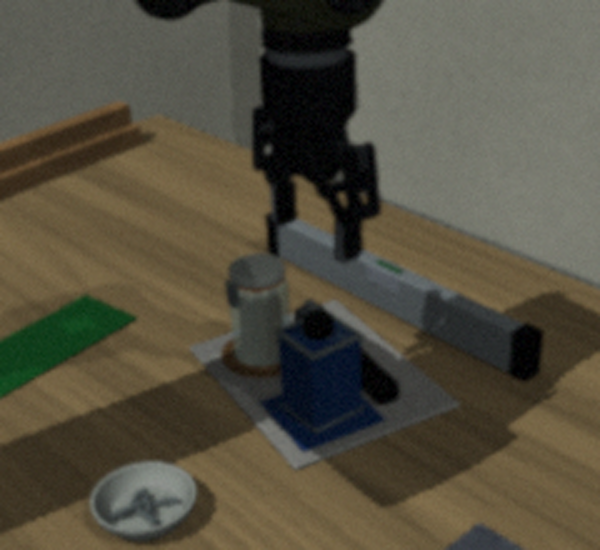

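The side view shows the open fingers centred above the tin. Descending.

```bash
python3 -m creep '[[[0,0,0],[-0.3,0,-40],0],[[0,0,0],[-0.3,0,-75],0],[[0,0,0],[-0.3,0,-105],0],[[0,0,0],[-0.3,0,-123],0],[[0,0,0],[-0.3,0,-123],0]]'
python3 -m creep '[[[0,0,0],[0,0,0],0.2],[[0,0,0],[0,0,0],0.5],[[0,0,0],[0,0,0],0.5],[[0,0,0],[0,0,0],0.8],[[0,0,0],[0,0,0],0.8]]' 45
python3 -m creep '[[[0,0,0],[0,0,0],0.8],[[0,0,0],[0,0,0],0.8],[[0,0,0],[0,0,0],0.8],[[0,0,0],[0,0,8],0.8],[[0,0,0],[0,0,15],0.8]]'
```

```text
clock: 3.5
tcp_pos: [577.4, -18.6, 48.1]
tool_rot: [[0.125, 0.992, -0.001], [0.992, -0.125, 0.0], [-0.0, -0.001, -1.0]]
force: [-0.1, -0.6, -0.4]
finger_gap: 1.005
clock: 4.12
tcp_pos: [578.2, -18.7, 49.7]
tool_rot: [[0.125, 0.992, 0.002], [0.992, -0.125, -0.0], [0.0, 0.002, -1.0]]
force: [-0.3, 0.7, 5.7]
finger_gap: 0.651
clock: 4.75
tcp_pos: [577.5, -18.7, 64.0]
tool_rot: [[0.125, 0.992, 0.0], [0.992, -0.125, -0.0], [0.0, 0.0, -1.0]]
force: [0.0, 0.7, -2.9]
finger_gap: 0.65
```

```bash
python3 -m creep '[[[0,0,0],[0,0,25],0.8],[[0,0,0],[0,0,45],0.8],[[0,0,0],[-15,-22,45],0.8],[[0,0,0],[-40,-59,45],0.8],[[0,0,0],[-65,-95,45],0.8]]'
python3 -m creep '[[[0,0,0],[-25,-37,0],0.8],[[0,0,0],[-50,-74,0],0.8],[[0,0,0],[-75,-110,0],0.8],[[0,0,0],[-100,-147,0],0.8],[[0,0,0],[-117.7,-173,0],0.8]]'
python3 - <<'E'
from h import *
s=env.state();print(s["tcp_pos"],s["force"],s["finger_gap"])
cv2.imwrite("pics/t2.png",cv2.resize(env.get_image("top")[140:330,180:430,::-1],None,fx=3,fy=3,interpolation=cv2.INTER_CUBIC))
cv2.imwrite("pics/s2.png",env.get_image("side")[:,:,::-1])
E
```

```text
clock: 5.38
tcp_pos: [511.7, -114.6, 108.7]
tool_rot: [[0.125, 0.992, 0.0], [0.992, -0.125, -0.0], [-0.0, 0.0, -1.0]]
force: [-0.5, -0.1, -1.9]
finger_gap: 0.649
clock: 6.0
tcp_pos: [393.7, -288.1, 108.8]
tool_rot: [[0.126, 0.992, 0.0], [0.992, -0.126, -0.0], [-0.0, 0.0, -1.0]]
force: [0.8, -0.1, -2.3]
finger_gap: 0.65
[ 393.71376831 -288.05660184  108.83829126] [ 0.78903303 -0.12654511 -2.26346596] 0.6504011981822609
```

View pics/s2.png

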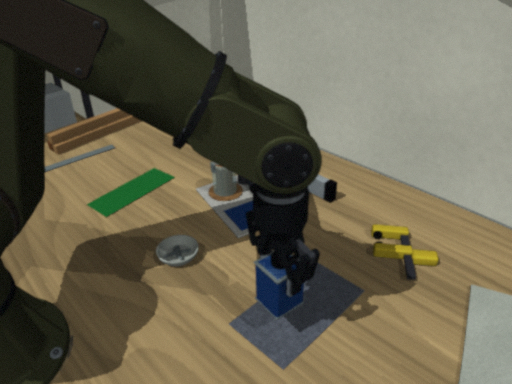

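View pics/t2.png

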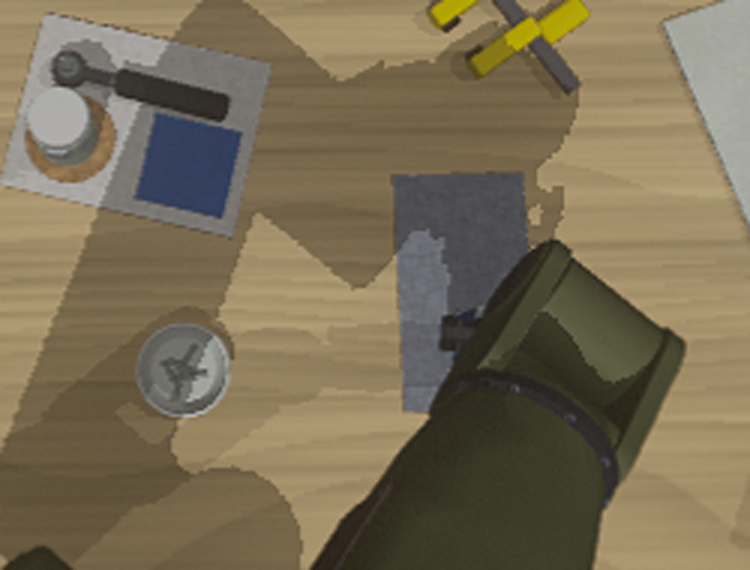

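The tin hangs upright over the near half of the grey mat, and the blue pad is now fully visible. Lowering.

```bash
python3 -m creep '[[[0,0,0],[1,0,-25],0.8],[[0,0,0],[1,0,-45],0.8],[[0,0,0],[1,0,-58],0.8],[[0,0,0],[1,0,-63],0.8],[[0,0,0],[1,0,-65],0.8]]'
python3 -m creep '[[[0,0,0],[0,0,-1],0.8],[[0,0,0],[0,0,-1],0.8]]'
python3 - <<'E'
from h import *
f=lambda L:(np.array(L,float)+.5)/3-.5+np.array([180,140])
P=unproj("top",f([(150,113),(243,132),(222,217),(135,198)]),9);print(P.round(1),P.mean(0))
P=unproj("top",f([(46,13),(270,63),(233,237),(0,185)]),6);print(P.round(1),P.mean(0))
E
```

```text
clock: 6.72
tcp_pos: [396.0, -286.7, 43.7]
tool_rot: [[0.125, 0.992, 0.0], [0.992, -0.125, -0.0], [-0.0, 0.0, -1.0]]
force: [-8.1, 9.6, 25.1]
finger_gap: 0.647
clock: 6.98
tcp_pos: [396.1, -286.7, 43.7]
tool_rot: [[0.125, 0.992, 0.001], [0.992, -0.125, -0.0], [-0.0, 0.001, -1.0]]
force: [-5.9, 6.3, 12.7]
finger_gap: 0.654
[[628.1  17.5   9. ]
 [607.9 -74.1   9. ]
 [523.6 -52.1   9. ]
 [543.2  32.5   9. ]] [575.69084033 -19.04282824   9.        ]
[[ 733.1  122.     6. ]
 [ 678.8 -102.6    6. ]
 [ 504.2  -62.6    6. ]
 [ 558.1  164.8    6. ]] [618.54649972  30.39760571   6.        ]
```

```bash
python3 -m creep '[[[0,0,0],[0,0,0],0.3],[[0,0,0],[0,0,0],0.1],[[0,0,0],[0,0,0],0],[[0,0,0],[0,0,0],0],[[0,0,0],[0,0,0],0]]'
python3 -m creep '[[[0,0,0],[0,0,20],0],[[0,0,0],[0,0,50],0],[[0,0,0],[0,0,90],0],[[0,0,0],[0,0,130],0],[[0,0,0],[0,0,150],0]]'
python3 - <<'E'
from h import *
s=env.state();print(s["tcp_pos"],s["force"],s["finger_gap"],s["q"])
cv2.imwrite("pics/s3.png",env.get_image("side")[:,:,::-1])
E
```

```text
clock: 7.6
tcp_pos: [395.8, -286.7, 42.2]
tool_rot: [[0.125, 0.992, -0.0], [0.992, -0.125, 0.0], [0.0, -0.0, -1.0]]
force: [0.5, 0.5, -0.5]
finger_gap: 0.999
clock: 8.22
tcp_pos: [396.1, -287.0, 194.4]
tool_rot: [[0.125, 0.992, 0.002], [0.992, -0.125, -0.002], [-0.001, 0.002, -1.0]]
force: [-0.2, -0.2, 0.2]
finger_gap: 0.999
[ 396.13077219 -286.95167234  194.43224734] [-0.16761735 -0.15992811  0.18861108] 0.9990156735240419 [-7.01807553e-01  1.98532943e-01  1.73700445e+00  1.50442075e-05
  1.20346708e+00 -2.14716563e+00]
```

View pics/s3.png

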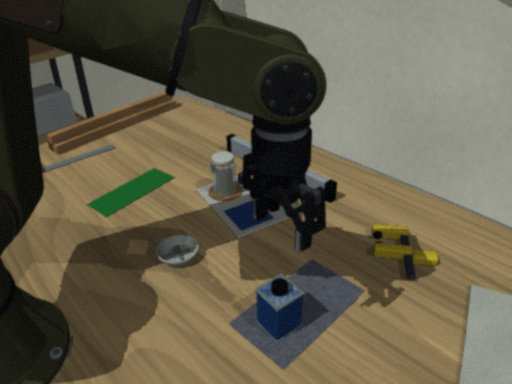

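Tin stands upright on the mat. Going over the jar next, along with a check of the latch direction.

```bash
python3 - <<'E'
from h import *
f=lambda L:(np.array(L,float)+.5)/7-.5+np.array([175,140])
P=unproj("top",f([(171,354)]),90)[0];print(P, np.degrees(np.arctan2(P[1]-97,P[0]-602.8)))
fs=lambda L:(np.array(L,float)+.5)/5-.5+np.array([190,130])
P=unproj("side",fs([(113,190)]),89)[0];print(P, np.degrees(np.arctan2(P[1]-96.5,P[0]-602.5)))
E
python3 -m creep '[[[0,0,0],[20,37,0],0],[[0,0,0],[42,78,0],0],[[0,0,0],[64,119,0],0],[[0,0,0],[86,159,0],0],[[0,0,0],[106,197,0],0]]'
python3 -m creep '[[[0,0,-3],[20,38,0],0],[[0,0,-6],[42,79,0],0],[[0,0,-6],[64,120,0],0],[[0,0,-6],[86,160,-10],0],[[0,0,-6],[100.5,187,-20],0]]'
python3 - <<'E'
from h import *
s=env.state();print(s["tcp_pos"],s["q"])
cv2.imwrite("pics/s4.png",cv2.resize(env.get_image("side")[50:270,120:360,::-1],None,fx=2.5,fy=2.5,interpolation=cv2.INTER_CUBIC))
E
```

```text
[574.57540629  98.96012005  90.        ] 176.02734482924558
[571.18141085 100.24441878  89.        ] 173.18213739031398
clock: 8.9
tcp_pos: [502.2, -88.2, 191.6]
tool_rot: [[0.125, 0.992, -0.001], [0.992, -0.125, 0.0], [0.0, -0.001, -1.0]]
force: [0.8, 0.3, 0.1]
finger_gap: 0.999
clock: 9.52
tcp_pos: [602.7, 99.1, 170.9]
tool_rot: [[0.227, 0.974, -0.001], [0.974, -0.227, -0.0], [-0.0, -0.001, -1.0]]
force: [-0.3, -0.7, -0.5]
finger_gap: 0.997
[602.67453104  99.11856326 170.9361203 ] [ 1.03015630e-01  4.86508708e-01  1.40635697e+00  7.72758290e-05
  1.24955987e+00 -1.23868988e+00]
```

View pics/s4.png

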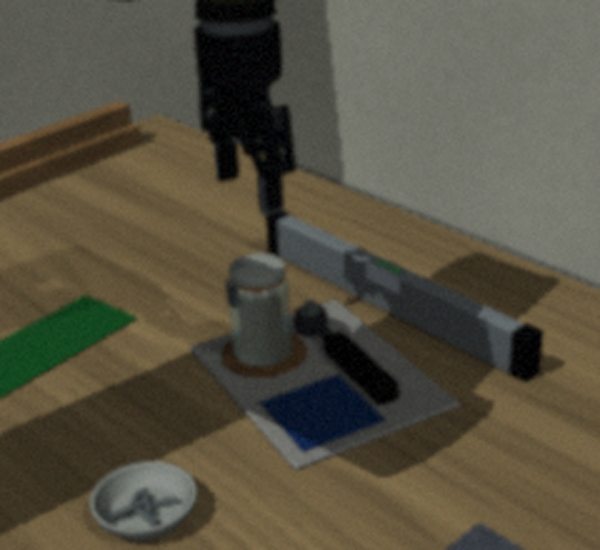

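Latch points to about 175°, so I'll turn the jaws 7° further and descend. The TCP stops at z = 48.

```bash
python3 -m creep '[[[0,0,7],[0,-2,-35],0],[[0,0,7],[0,-2,-70],0],[[0,0,7],[0,-2,-100],0],[[0,0,7],[0,-2,-121],0],[[0,0,7],[0,-2,-121],0]]'
python3 -m creep '[[[0,0,0],[0,0,0],0.2],[[0,0,0],[0,0,0],0.4],[[0,0,0],[0,0,0],0.4],[[0,0,0],[0,0,0],0.7],[[0,0,0],[0,0,0],0.7]]' 45
python3 -m creep '[[[0,0,0],[0,0,0],0.7],[[0,0,0],[0,0,0],0.7],[[0,0,0],[0,0,5],0.7],[[0,0,0],[0,0,12],0.7],[[0,0,0],[0,0,20],0.7]]'
```

```text
clock: 10.2
tcp_pos: [601.2, 95.1, 49.1]
tool_rot: [[0.108, 0.994, -0.004], [0.994, -0.108, -0.0], [-0.001, -0.004, -1.0]]
force: [-0.2, -0.7, 0.5]
finger_gap: 0.997
clock: 10.82
tcp_pos: [603.0, 95.5, 52.7]
tool_rot: [[0.108, 0.994, 0.003], [0.994, -0.108, 0.0], [0.001, 0.003, -1.0]]
force: [-0.5, 1.1, 6.9]
finger_gap: 0.691
clock: 11.45
tcp_pos: [602.2, 95.3, 71.8]
tool_rot: [[0.108, 0.994, -0.0], [0.994, -0.108, -0.0], [-0.0, -0.0, -1.0]]
force: [-0.7, 0.1, -3.0]
finger_gap: 0.69
```

```bash
python3 -m creep '[[[0,0,0],[0,0,18],0.7],[[0,0,0],[0,0,36],0.7],[[0,0,0],[-5,-20,45],0.7],[[0,0,0],[-14,-55,45],0.7],[[0,0,0],[-24,-95,45],0.7]]'
python3 -m creep '[[[0,0,0],[-10,-40,0],0.7],[[0,0,0],[-20,-80,0],0.7],[[0,0,0],[-30,-120,0],0.7],[[0,0,0],[-40,-160,0],0.7],[[0,0,0],[-50,-200,0],0.7]]'
python3 -m creep '[[[0,0,0],[-10,-40,0],0.7],[[0,0,0],[-18,-70,0],0.7],[[0,0,0],[-22.4,-87.3,0],0.7],[[0,0,0],[-22.4,-87.3,0],0.7],[[0,0,0],[-22.4,-87.3,-15],0.7]]'
python3 - <<'E'
from h import *
cv2.imwrite("pics/s5.png",env.get_image("side")[:,:,::-1])
E
```

```text
clock: 12.08
tcp_pos: [577.7, -1.3, 116.9]
tool_rot: [[0.107, 0.994, 0.0], [0.994, -0.107, -0.0], [-0.0, 0.0, -1.0]]
force: [0.7, -0.5, -3.4]
finger_gap: 0.689
clock: 12.7
tcp_pos: [527.2, -201.7, 116.8]
tool_rot: [[0.108, 0.994, 0.0], [0.994, -0.108, -0.0], [-0.0, 0.0, -1.0]]
force: [0.9, 0.5, -2.7]
finger_gap: 0.689
clock: 13.32
tcp_pos: [506.5, -286.6, 101.7]
tool_rot: [[0.107, 0.994, 0.002], [0.994, -0.107, -0.001], [-0.001, 0.002, -1.0]]
force: [-0.0, -0.4, -2.3]
finger_gap: 0.69
```

View pics/s5.png

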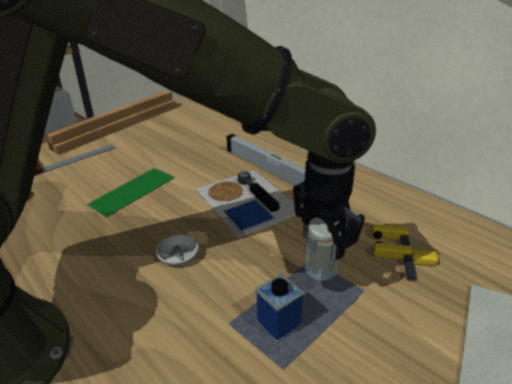

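The jar hangs upright beside the tin at about (322,250). Lowering it gently.

```bash
python3 -m creep '[[[0,0,0],[0,0,-18],0.7],[[0,0,0],[0,0,-34],0.7],[[0,0,0],[0,0,-45],0.7],[[0,0,0],[0,0,-51],0.7],[[0,0,0],[0,0,-53],0.7]]'
python3 -m creep '[[[0,0,0],[0,0,-1],0.7],[[0,0,0],[0,0,-2],0.7],[[0,0,0],[0,0,-2],0.7]]'
```

```text
clock: 14.0
tcp_pos: [505.9, -287.0, 48.0]
tool_rot: [[0.108, 0.994, -0.0], [0.994, -0.108, 0.0], [0.0, -0.0, -1.0]]
force: [0.2, 0.1, -1.8]
finger_gap: 0.686
clock: 14.38
tcp_pos: [506.1, -287.1, 46.8]
tool_rot: [[0.108, 0.994, 0.001], [0.994, -0.108, -0.0], [-0.0, 0.001, -1.0]]
force: [-0.8, 0.6, 1.6]
finger_gap: 0.69
```

```bash
python3 -m creep '[[[0,0,0],[0,0,-0.5],0.7],[[0,0,0],[0,0,-0.5],0.3],[[0,0,0],[0,0,-0.5],0.1],[[0,0,0],[0,0,-0.5],0],[[0,0,0],[0,0,-0.5],0]]'
python3 -m creep '[[[0,0,0],[0,0,15],0],[[0,0,0],[0,0,45],0],[[0,0,0],[0,0,85],0],[[0,0,0],[0,0,125],0],[[0,0,0],[0,0,150],0]]'
python3 -m creep '[[[0,0,-10],[14,40,0],0.2],[[0,0,-20],[32,80,0],0.4],[[0,0,-30],[50,120,0],0.4],[[0,0,-40],[68,160,0],0.4],[[0,0,-50],[86,200,0],0.4]]'
python3 - <<'E'
from h import *
s=env.state();print(s["tcp_pos"],s["q"])
cv2.imwrite("pics/s6.png",env.get_image("side")[:,:,::-1])
cv2.imwrite("pics/t6.png",cv2.resize(env.get_image("top")[120:300,170:410,::-1],None,fx=3,fy=3,interpolation=cv2.INTER_CUBIC))
E
```

```text
clock: 15.0
tcp_pos: [505.9, -287.0, 45.7]
tool_rot: [[0.108, 0.994, -0.0], [0.994, -0.108, 0.0], [0.0, -0.0, -1.0]]
force: [0.4, -0.5, 0.2]
finger_gap: 0.998
clock: 15.62
tcp_pos: [506.2, -287.2, 199.1]
tool_rot: [[0.108, 0.994, 0.003], [0.994, -0.108, -0.002], [-0.001, 0.003, -1.0]]
force: [0.1, 0.3, -0.0]
finger_gap: 1.003
clock: 16.25
tcp_pos: [592.4, -85.6, 197.0]
tool_rot: [[0.834, 0.552, 0.001], [0.552, -0.834, -0.0], [0.001, 0.001, -1.0]]
force: [0.9, -0.7, 0.4]
finger_gap: 0.603
[592.36525801 -85.6169432  197.0430696 ] [-2.04711772e-01  4.35025329e-01  1.41832860e+00 -4.37497440e-05
  1.28710359e+00 -7.89070259e-01]
```

View pics/s6.png

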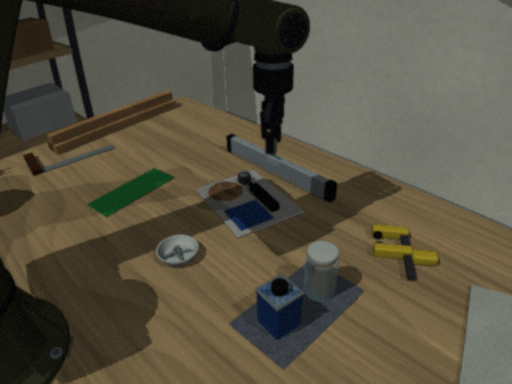

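View pics/t6.png

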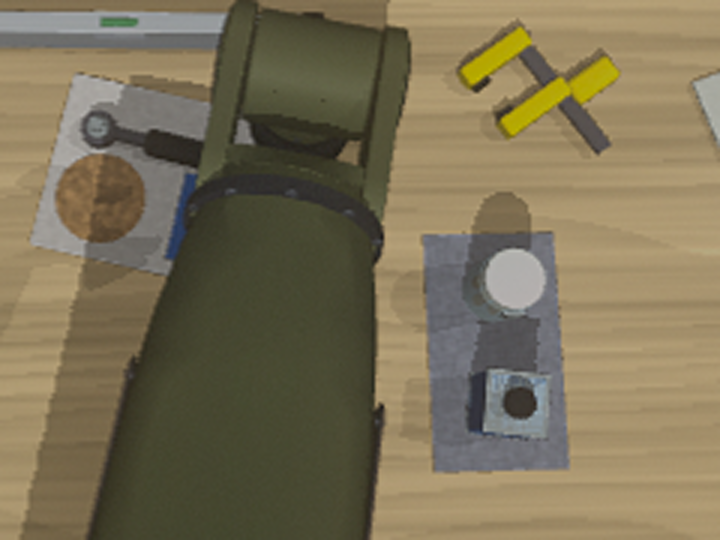

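Both stand upright on the grey mat: jar at (515,280), tin at (515,405) in the crop. Next I'll measure the cork pad and parked poses, then go over the handle.

```bash
python3 - <<'E'
from h import *
f=lambda L:(np.array(L,float)+.5)/3-.5+np.array([170,120])
print("cork",unproj("top",f([(56,197),(145,197),(100,153),(100,243)]),9).round(1).tolist())
print("jar",unproj("top",f([(515,279)]),103).round(1),"cap",unproj("top",f([(520,402)]),103).round(1))
E
python3 -m creep '[[[0,0,-10],[12,25,0],0.4],[[0,0,-20],[26,50,-15],0.4],[[0,0,-30],[40,80,-30],0.4],[[0,0,-40],[55,105,-45],0.4],[[0,0,-48.3],[59,114.5,-60],0.4]]'
python3 -m creep '[[[0,0,0],[0,0,-10],0.4],[[0,0,0],[0,0,-30],0.4],[[0,0,0],[0,0,-40],0.4]]'
python3 - <<'E'
from h import *
s=env.state();print(s["tcp_pos"],s["q"])
cv2.imwrite("pics/s7.png",cv2.resize(env.get_image("side")[100:270,160:360,::-1],None,fx=3,fy=3,interpolation=cv2.INTER_CUBIC))
E
```

```text
cork [[605.2, 139.7, 9.0], [604.2, 52.1, 9.0], [649.3, 96.8, 9.0], [558.8, 96.0, 9.0]]
jar [[ 505.9 -286.4  103. ]] cap [[ 396.5 -284.8  103. ]]
clock: 16.98
tcp_pos: [651.4, 28.3, 136.1]
tool_rot: [[0.968, -0.253, 0.001], [-0.253, -0.968, -0.0], [0.001, -0.0, -1.0]]
force: [-0.7, -0.2, 0.3]
finger_gap: 0.605
clock: 17.35
tcp_pos: [650.3, 26.8, 94.5]
tool_rot: [[0.969, -0.249, -0.001], [-0.249, -0.969, -0.0], [-0.001, 0.0, -1.0]]
force: [-0.6, -0.4, 0.8]
finger_gap: 0.599
[650.31921131  26.75818417  94.46339843] [-1.51171671e-02  6.52964313e-01  1.33542239e+00 -6.37047263e-05
  1.15458673e+00  2.36400575e-01]
```

View pics/s7.png

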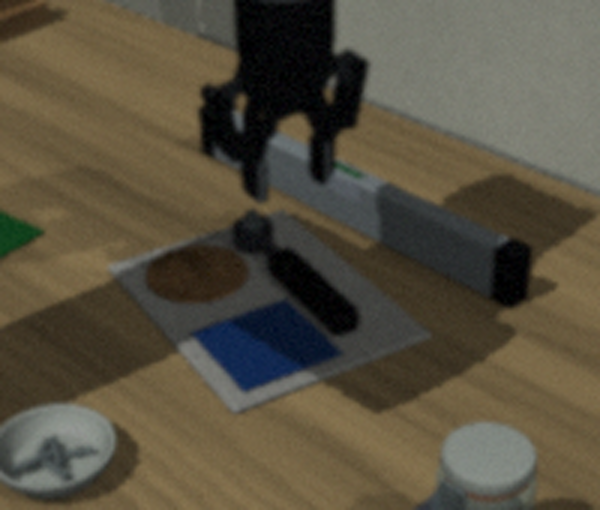

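```bash
python3 -m creep '[[[0,0,0],[1,1,-30],0.4],[[0,0,0],[1,1,-55],0.4],[[0,0,0],[1,1,-72],0.4],[[0,0,0],[1,1,-82],0.4],[[0,0,0],[1,1,-85],0.4]]'
python3 -m creep '[[[0,0,0],[0,0,0],0.4],[[0,0,0],[0,0,0],0.6],[[0,0,0],[0,0,0],0.7],[[0,0,0],[0,0,0],0.9],[[0,0,0],[0,0,0],0.9]]' 60
python3 -m creep '[[[0,0,0],[0,0,0],0.9],[[0,0,0],[0,0,0],0.9],[[0,0,0],[0,0,5],0.9],[[0,0,0],[0,0,15],0.9],[[0,0,0],[0,0,25],0.9]]'
```

```text
clock: 18.02
tcp_pos: [652.0, 28.4, 10.7]
tool_rot: [[0.968, -0.25, 0.0], [-0.25, -0.968, 0.0], [0.0, -0.0, -1.0]]
force: [0.0, -0.9, 1.5]
finger_gap: 0.601
clock: 18.65
tcp_pos: [652.3, 28.5, 11.7]
tool_rot: [[0.968, -0.25, 0.001], [-0.25, -0.968, -0.0], [0.001, -0.0, -1.0]]
force: [-2.8, -0.3, 5.7]
finger_gap: 0.288
clock: 19.27
tcp_pos: [651.9, 28.5, 36.5]
tool_rot: [[0.968, -0.25, 0.0], [-0.25, -0.968, 0.0], [0.0, -0.0, -1.0]]
force: [-0.9, -0.7, -1.7]
finger_gap: 0.286
```

```bash
python3 -m creep '[[[0,0,0],[0,0,25],0.9],[[0,0,0],[0,0,45],0.9],[[0,0,-8],[-15,18,60],0.9],[[0,0,-16],[-40,49,60],0.9],[[0,0,-24],[-65,79,60],0.9]]'
python3 -m creep '[[[0,0,-9],[-25,30,0],0.9],[[0,0,-18],[-50,61,0],0.9],[[0,0,-27],[-75,91,0],0.9],[[0,0,-36],[-100,122,0],0.9],[[0,0,-43.6],[-125,152,0],0.9]]'
python3 -m creep '[[[0,0,0],[-15,18,0],0.9],[[0,0,0],[-23,28,-15],0.9],[[0,0,0],[-23,28,-30],0.9]]'
python3 - <<'E'
from h import *
s=env.state();print(s["tcp_pos"],s["q"])
cv2.imwrite("pics/s8.png",cv2.resize(env.get_image("side")[100:270,40:240,::-1],None,fx=3,fy=3,interpolation=cv2.INTER_CUBIC))
E
```

```text
clock: 19.9
tcp_pos: [586.2, 108.2, 96.6]
tool_rot: [[0.78, -0.626, 0.001], [-0.626, -0.78, 0.0], [0.001, -0.001, -1.0]]
force: [0.7, -0.2, -2.8]
finger_gap: 0.288
clock: 20.52
tcp_pos: [461.1, 260.5, 96.5]
tool_rot: [[0.133, -0.991, 0.001], [-0.991, -0.133, 0.0], [-0.0, -0.001, -1.0]]
force: [0.7, -1.2, -3.1]
finger_gap: 0.292
clock: 20.9
tcp_pos: [438.6, 287.6, 64.8]
tool_rot: [[0.139, -0.99, -0.0], [-0.99, -0.139, -0.0], [0.0, 0.0, -1.0]]
force: [-0.9, -0.0, -2.6]
finger_gap: 0.288
[438.63891702 287.62824003  64.75209028] [ 5.10590600e-01  4.47425653e-01  1.74569479e+00 -8.34475930e-05
  9.48624047e-01  1.94228798e+00]
```

View pics/s8.png

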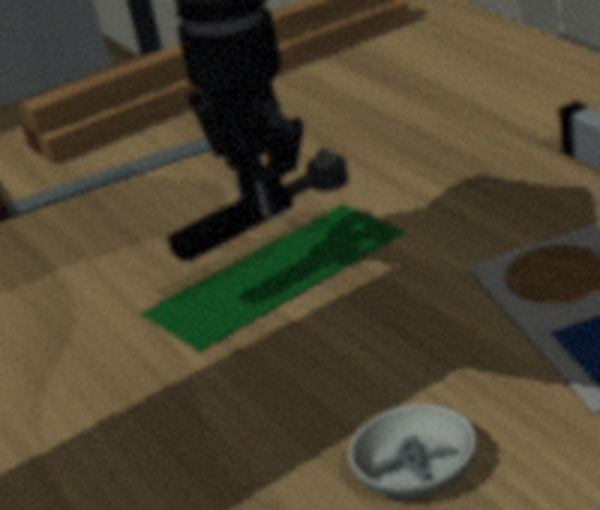

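The handle hangs level and lined up with the green mat. Lowering.

```bash
python3 -m creep '[[[0,0,0],[0,0,-20],0.9],[[0,0,0],[0,0,-38],0.9],[[0,0,0],[0,0,-49],0.9],[[0,0,0],[0,0,-54],0.9],[[0,0,0],[0,0,-56],0.9]]'
python3 -m creep '[[[0,0,0],[0,0,-1],0.9],[[0,0,0],[0,0,-1],0.9]]'
```

```text
clock: 21.58
tcp_pos: [439.1, 287.5, 9.8]
tool_rot: [[0.138, -0.99, 0.0], [-0.99, -0.138, 0.0], [-0.0, -0.0, -1.0]]
force: [0.4, -0.2, -1.7]
finger_gap: 0.287
clock: 21.82
tcp_pos: [439.0, 287.6, 9.1]
tool_rot: [[0.138, -0.99, 0.001], [-0.99, -0.138, 0.0], [-0.0, -0.001, -1.0]]
force: [0.0, 0.5, -2.8]
finger_gap: 0.29
```

```bash
python3 -m creep '[[[0,0,0],[0,0,-1],0.9],[[0,0,0],[0,0,-2],0.9],[[0,0,0],[0,0,-2],0.9]]'
python3 -m creep '[[[0,0,0],[0,0,0],0.5],[[0,0,0],[0,0,0],0.3],[[0,0,0],[0,0,0],0.2],[[0,0,0],[0,0,0],0.2],[[0,0,0],[0,0,0],0.2]]'
python3 -m creep '[[[0,0,0],[0,0,15],0.2],[[0,0,0],[0,0,45],0.2],[[0,0,0],[0,0,85],0.2],[[0,0,0],[0,0,125],0.2],[[0,0,0],[0,0,160],0]]'
python3 -m creep '[[[0,0,10],[6,-55,0],0],[[0,0,20],[12,-110,0],0],[[0,0,30],[18,-165,0],0],[[0,0,40],[24,-220,0],0],[[0,0,50],[30,-275,0],0]]'
python3 - <<'E'
from h import *
s=env.state();print(s["tcp_pos"],s["q"])
cv2.imwrite("pics/s9.png",env.get_image("side")[:,:,::-1])
cv2.imwrite("pics/t9.png",cv2.resize(env.get_image("top")[120:300,100:370,::-1],None,fx=2.9,fy=2.9,interpolation=cv2.INTER_CUBIC))
E
```

```text
clock: 22.2
tcp_pos: [439.1, 287.7, 8.6]
tool_rot: [[0.138, -0.99, 0.001], [-0.99, -0.138, 0.0], [-0.0, -0.001, -1.0]]
force: [-10.6, -5.6, 24.4]
finger_gap: 0.284
clock: 22.82
tcp_pos: [438.9, 287.5, 6.7]
tool_rot: [[0.138, -0.99, -0.0], [-0.99, -0.138, -0.0], [0.0, 0.0, -1.0]]
force: [0.9, 0.6, -0.1]
finger_gap: 0.798
clock: 23.45
tcp_pos: [438.9, 287.5, 169.5]
tool_rot: [[0.138, -0.99, 0.001], [-0.99, -0.138, 0.001], [-0.001, -0.002, -1.0]]
force: [0.2, 0.0, 0.8]
finger_gap: 0.986
clock: 24.08
tcp_pos: [468.4, 20.3, 168.0]
tool_rot: [[0.829, -0.56, 0.001], [-0.56, -0.829, -0.0], [0.001, -0.001, -1.0]]
force: [1.0, -0.1, 1.3]
finger_gap: 1.005
[468.4137728   20.2894305  167.97876298] [-3.48710698e-02  1.85638534e-01  1.81928558e+00  3.54816427e-05
  1.13527988e+00  5.59291820e-01]
```

View pics/s9.png

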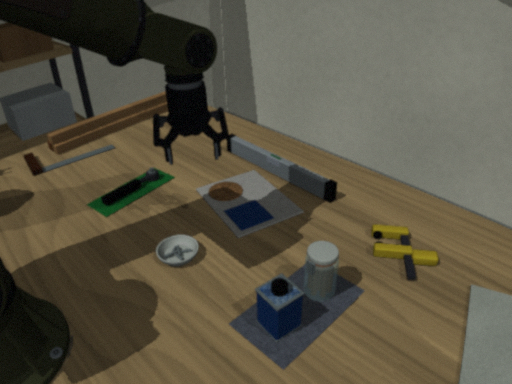

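View pics/t9.png

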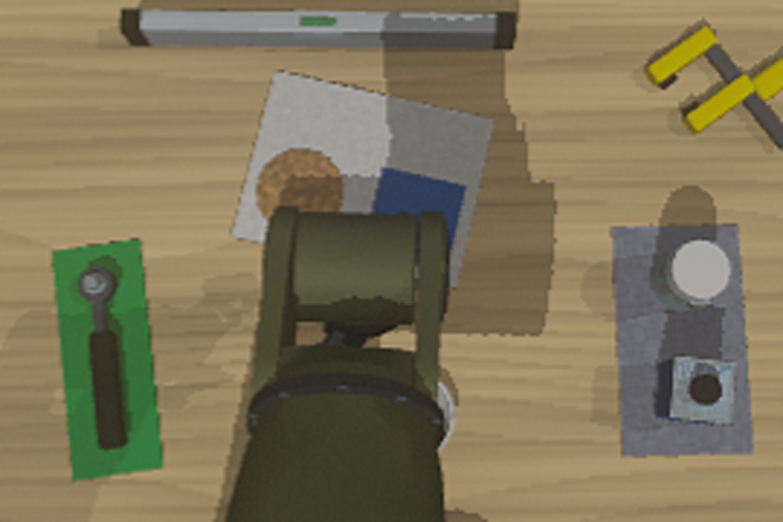

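The handle lies along the green mat (top crop: head (98,284), grip end (112,448)), with the jar and tin still parked. I'll check the handle numerically, then fetch the jar.

```bash
python3 - <<'E'
from h import *
f=lambda L:(np.array(L,float)+.5)/2.9-.5+np.array([100,120])
h=unproj("top",f([(98,284)]),25)[0][:2];e=unproj("top",f([(112,448)]),25)[0][:2]
d=(h-e);print(h,e,np.linalg.norm(d),np.degrees(np.arctan2(d[1],d[0])),e+90*d/np.linalg.norm(d),"mat",438.7,288,7.9)
M=unproj("top",f([(52,252),(140,239),(163,467),(74,481)]),3);print(M.mean(0),M.round(1).tolist())
E
python3 -m creep '[[[0,0,-10],[7,-55,0],0],[[0,0,-20],[14,-110,0],0],[[0,0,-30],[21,-165,0],0],[[0,0,-40],[28,-220,0],0],[[0,0,-50],[35,-270,0],0]]'
python3 -m creep '[[[0,0,-10],[2.5,-29.5,0],0],[[0,0,-12.4],[2.5,-29.5,0],0],[[0,0,-12.4],[2.5,-29.5,0],0]]'
```

```text
[509.0628638  293.35287655] [349.72554687 273.64116895] 160.55196038623737 7.052261584644176 [439.04465882 284.69088569] mat 438.7 288 7.9
[437.82183978 287.44974227   3.        ] [[545.0, 347.3, 3.0], [557.4, 258.6, 3.0], [330.7, 228.7, 3.0], [318.3, 315.3, 3.0]]
clock: 24.8
tcp_pos: [503.6, -249.5, 167.8]
tool_rot: [[0.091, -0.996, 0.001], [-0.996, -0.091, -0.0], [0.0, -0.001, -1.0]]
force: [0.7, 0.3, 0.7]
finger_gap: 0.997
clock: 25.18
tcp_pos: [506.1, -277.3, 167.4]
tool_rot: [[-0.118, -0.993, 0.0], [-0.993, 0.118, -0.0], [0.0, -0.0, -1.0]]
force: [0.3, 0.1, -0.4]
finger_gap: 1.001
```

```bash
python3 -m creep '[[[0,0,0.6],[0,-9.7,0],0],[[0,0,0.6],[0,-9.7,-30],0],[[0,0,0.6],[0,-9.7,-65],0],[[0,0,0.6],[0,-9.7,-100],0],[[0,0,0.6],[0,-9.7,-121],0]]'
python3 -m creep '[[[0,0,0],[0,0,0],0],[[0,0,0],[0,0,0],0.2],[[0,0,0],[0,0,0],0.4],[[0,0,0],[0,0,0],0.4],[[0,0,0],[0,0,0],0.7]]' 45
python3 -m creep '[[[0,0,0],[0,0,0],0.7],[[0,0,0],[0,0,0],0.7],[[0,0,0],[0,0,5],0.7],[[0,0,0],[0,0,12],0.7],[[0,0,0],[0,0,20],0.7]]'
```

```text
clock: 25.8
tcp_pos: [505.6, -287.1, 44.3]
tool_rot: [[-0.106, -0.994, -0.001], [-0.994, 0.106, 0.001], [-0.001, 0.001, -1.0]]
force: [0.8, -0.5, 0.3]
finger_gap: 0.999
clock: 26.42
tcp_pos: [506.6, -287.6, 47.5]
tool_rot: [[-0.107, -0.994, 0.002], [-0.994, 0.107, -0.001], [0.001, -0.002, -1.0]]
force: [-1.6, 1.6, 6.4]
finger_gap: 0.691
clock: 27.05
tcp_pos: [505.9, -287.3, 66.4]
tool_rot: [[-0.107, -0.994, 0.0], [-0.994, 0.107, -0.0], [0.0, -0.0, -1.0]]
force: [0.1, 0.7, -1.9]
finger_gap: 0.683
```

```bash
python3 -m creep '[[[0,0,0],[0,0,20],0.7],[[0,0,0],[0,0,40],0.7],[[0,0,0],[5,20,50],0.7],[[0,0,0],[15,55,50],0.7],[[0,0,0],[25,95,50],0.7]]'
python3 -m creep '[[[0,0,0],[10,40,0],0.7],[[0,0,0],[20,80,0],0.7],[[0,0,0],[31,120,0],0.7],[[0,0,0],[41,160,0],0.7],[[0,0,0],[51,200,0],0.7]]'
python3 -m creep '[[[0,0,0],[11,40,0],0.7],[[0,0,0],[18,70,0],0.7],[[0,0,0],[22.6,88.5,0],0.7],[[0,0,0],[22.6,88.5,0],0.7],[[0,0,0],[22.6,88.5,-20],0.7]]'
python3 - <<'E'
from h import *
s=env.state();print(s["tcp_pos"])
cv2.imwrite("pics/s10.png",cv2.resize(env.get_image("side")[100:270,160:360,::-1],None,fx=3,fy=3,interpolation=cv2.INTER_CUBIC))
E
```

```text
clock: 27.68
tcp_pos: [531.1, -190.5, 115.9]
tool_rot: [[-0.108, -0.994, -0.0], [-0.994, 0.108, 0.0], [-0.0, 0.0, -1.0]]
force: [0.9, 0.7, -3.1]
finger_gap: 0.685
clock: 28.3
tcp_pos: [581.8, 10.1, 115.8]
tool_rot: [[-0.107, -0.994, -0.0], [-0.994, 0.107, 0.0], [-0.0, 0.0, -1.0]]
force: [-0.3, -0.8, -2.6]
finger_gap: 0.686
clock: 28.92
tcp_pos: [605.1, 95.7, 96.8]
tool_rot: [[-0.108, -0.994, 0.002], [-0.994, 0.108, 0.0], [-0.0, -0.002, -1.0]]
force: [1.2, 0.3, -3.4]
finger_gap: 0.688
[605.07935267  95.72113256  96.82051397]
```

View pics/s10.png

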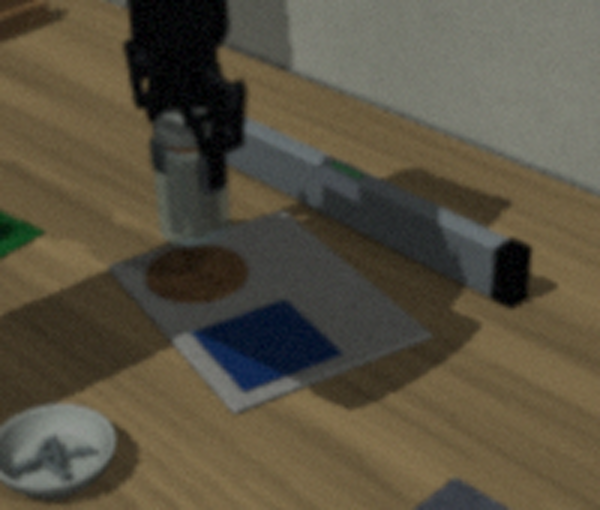

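```bash
python3 -m creep '[[[0,0,0],[0,0,-12],0.7],[[0,0,0],[0,0,-24],0.7],[[0,0,0],[0,0,-33],0.7],[[0,0,0],[0,0,-39],0.7],[[0,0,0],[0,0,-42],0.7]]'
python3 -m creep '[[[0,0,0],[0,0,-0.8],0.7],[[0,0,0],[0,0,-1.6],0.7],[[0,0,0],[0,0,-1.6],0.7]]'
```

```text
clock: 29.6
tcp_pos: [604.5, 96.2, 53.5]
tool_rot: [[-0.107, -0.994, -0.0], [-0.994, 0.107, 0.0], [-0.0, 0.0, -1.0]]
force: [-3.5, 2.5, 13.5]
finger_gap: 0.684
clock: 29.98
tcp_pos: [605.0, 96.3, 53.6]
tool_rot: [[-0.107, -0.994, 0.002], [-0.994, 0.107, 0.0], [-0.0, -0.001, -1.0]]
force: [-5.0, 0.1, 8.2]
finger_gap: 0.689
```

```bash
python3 -m creep '[[[0,0,0],[0,0,0],0.3],[[0,0,0],[0,0,0],0.1],[[0,0,0],[0,0,0],0],[[0,0,0],[0,0,0],0],[[0,0,0],[0,0,0],0]]'
python3 -m creep '[[[0,0,0],[0,0,15],0],[[0,0,0],[0,0,40],0],[[0,0,0],[0,0,75],0],[[0,0,0],[0,0,110],0],[[0,0,0],[0,0,125],0]]'
python3 -m creep '[[[0,0,0],[-20,-37,0],0],[[0,0,0],[-42,-77,0],0],[[0,0,0],[-64,-117,0],0],[[0,0,0],[-86,-157,0],0],[[0,0,0],[-108,-197,0],0]]'
python3 -m creep '[[[0,0,-1],[-22,-41,0],0],[[0,0,-1],[-44,-82,0],0],[[0,0,-1],[-66,-122,0],0],[[0,0,-1],[-88,-162,0],0],[[0,0,-1],[-101,-185.5,0],0]]'
python3 - <<'E'
from h import *
s=env.state();print(s["tcp_pos"])
cv2.imwrite("pics/s11.png",env.get_image("side")[:,:,::-1])
cv2.imwrite("pics/t11.png",cv2.resize(env.get_image("top")[120:300,100:370,::-1],None,fx=2.9,fy=2.9,interpolation=cv2.INTER_CUBIC))
E
```

```text
clock: 30.6
tcp_pos: [604.5, 96.2, 52.1]
tool_rot: [[-0.107, -0.994, -0.0], [-0.994, 0.107, -0.0], [0.0, 0.0, -1.0]]
force: [1.2, 0.5, 0.3]
finger_gap: 1.001
clock: 31.22
tcp_pos: [605.1, 96.3, 180.1]
tool_rot: [[-0.107, -0.994, 0.004], [-0.994, 0.107, 0.0], [-0.001, -0.004, -1.0]]
force: [0.1, 0.8, -0.1]
finger_gap: 0.999
clock: 31.85
tcp_pos: [495.5, -101.9, 176.9]
tool_rot: [[-0.107, -0.994, -0.001], [-0.994, 0.107, 0.0], [-0.0, 0.001, -1.0]]
force: [1.3, 0.5, -0.4]
finger_gap: 1.001
clock: 32.48
tcp_pos: [394.3, -287.7, 176.9]
tool_rot: [[-0.126, -0.992, -0.0], [-0.992, 0.126, 0.0], [-0.0, 0.001, -1.0]]
force: [1.0, -0.4, 0.8]
finger_gap: 1.002
[ 394.30581894 -287.70185978  176.94548446]
```

View pics/s11.png

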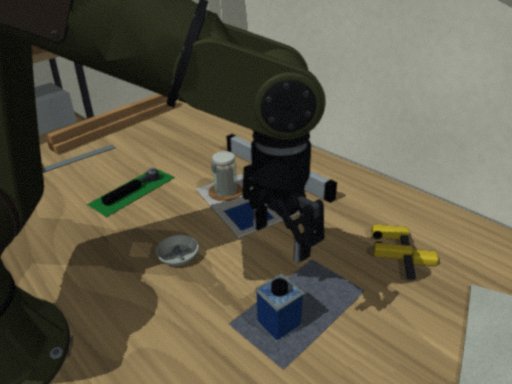

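View pics/t11.png

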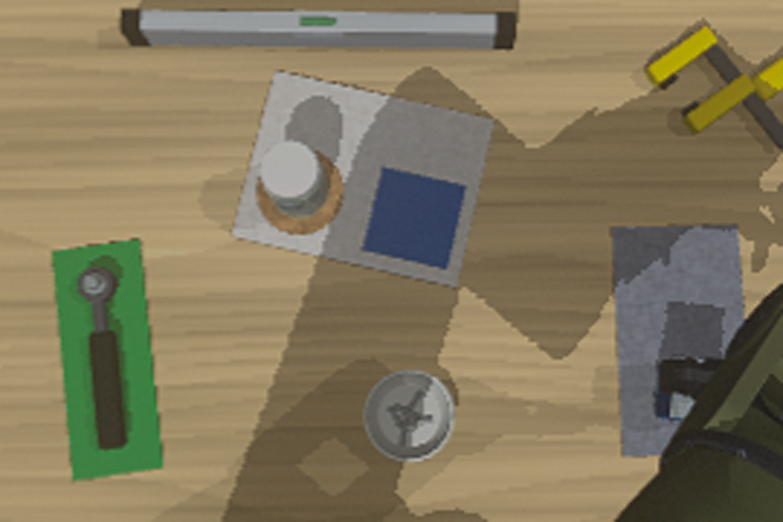

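Jar is back on the cork (lid at (291,169) in the crop). Now the tin: it is at about (396, −286.5), so I'll descend to TCP z ≈ 42.5.

```bash
python3 - <<'E'
from h import *
f=lambda L:(np.array(L,float)+.5)/2.9-.5+np.array([100,120])
print("lid",unproj("top",f([(291,169)]),109).round(1))
P=unproj("top",f([(382,166),(466,184),(447,269),(362,250)]),9);print(P.round(1).tolist(),P.mean(0))
E
python3 -m creep '[[[0,0,0],[1.7,1,-35],0],[[0,0,0],[1.7,1,-70],0],[[0,0,0],[1.7,1,-105],0],[[0,0,0],[1.7,1,-128],0],[[0,0,0],[1.7,1,-134],0]]'
python3 -m creep '[[[0,0,0],[0,0,0],0],[[0,0,0],[0,0,0],0.2],[[0,0,0],[0,0,0],0.5],[[0,0,0],[0,0,0],0.5],[[0,0,0],[0,0,0],0.8]]' 45
python3 -m creep '[[[0,0,0],[0,0,0],0.8],[[0,0,0],[0,0,0],0.8],[[0,0,0],[0,0,5],0.8],[[0,0,0],[0,0,12],0.8],[[0,0,0],[0,0,20],0.8]]'
```

```text
lid [[604.6  94.4 109. ]]
[[629.3, 12.4, 9.0], [609.6, -73.3, 9.0], [522.3, -52.5, 9.0], [542.6, 33.0, 9.0]] [575.93712306 -20.0870481    9.        ]
clock: 33.2
tcp_pos: [397.0, -284.3, 41.9]
tool_rot: [[-0.124, -0.992, -0.002], [-0.992, 0.124, 0.002], [-0.001, 0.002, -1.0]]
force: [0.3, 0.1, -0.7]
finger_gap: 1.0
clock: 33.83
tcp_pos: [397.7, -285.6, 44.2]
tool_rot: [[-0.125, -0.992, 0.001], [-0.992, 0.125, -0.001], [0.001, -0.001, -1.0]]
force: [-0.6, 1.0, 6.0]
finger_gap: 0.648
clock: 34.45
tcp_pos: [397.2, -285.3, 63.8]
tool_rot: [[-0.125, -0.992, 0.0], [-0.992, 0.125, -0.0], [0.0, -0.0, -1.0]]
force: [-0.3, -0.2, -2.4]
finger_gap: 0.65
```

```bash
python3 -m creep '[[[0,0,0],[0,0,20],0.8],[[0,0,0],[0,0,40],0.8],[[0,0,0],[13,20,50],0.8],[[0,0,0],[37,55,50],0.8],[[0,0,0],[61,90,50],0.8]]'
python3 -m creep '[[[0,0,0],[25,37,0],0.8],[[0,0,0],[50,74,0],0.8],[[0,0,0],[75,110,0],0.8],[[0,0,0],[98,145,0],0.8],[[0,0,0],[112,165,0],0.8]]'
python3 -m creep '[[[0,0,0],[6.8,10,0],0.8],[[0,0,0],[6.8,10,-10],0.8],[[0,0,0],[6.8,10,-25],0.8],[[0,0,0],[6.8,10,-35],0.8],[[0,0,0],[6.8,10,-40],0.8]]'
python3 - <<'E'
from h import *
s=env.state();print(s["tcp_pos"])
cv2.imwrite("pics/s12.png",cv2.resize(env.get_image("side")[100:270,160:360,::-1],None,fx=3,fy=3,interpolation=cv2.INTER_CUBIC))
E
```

```text
clock: 35.08
tcp_pos: [458.8, -194.4, 113.9]
tool_rot: [[-0.125, -0.992, 0.001], [-0.992, 0.125, -0.0], [0.0, -0.001, -1.0]]
force: [0.2, -0.1, -3.1]
finger_gap: 0.651
clock: 35.7
tcp_pos: [571.0, -28.6, 113.6]
tool_rot: [[-0.123, -0.992, 0.0], [-0.992, 0.123, 0.0], [-0.0, -0.0, -1.0]]
force: [0.1, -0.3, -3.2]
finger_gap: 0.65
clock: 36.33
tcp_pos: [576.6, -20.7, 72.2]
tool_rot: [[-0.125, -0.992, -0.001], [-0.992, 0.125, 0.0], [0.0, 0.001, -1.0]]
force: [0.1, -0.5, -2.8]
finger_gap: 0.655
[576.5716253  -20.70464528  72.1659195 ]
```

View pics/s12.png

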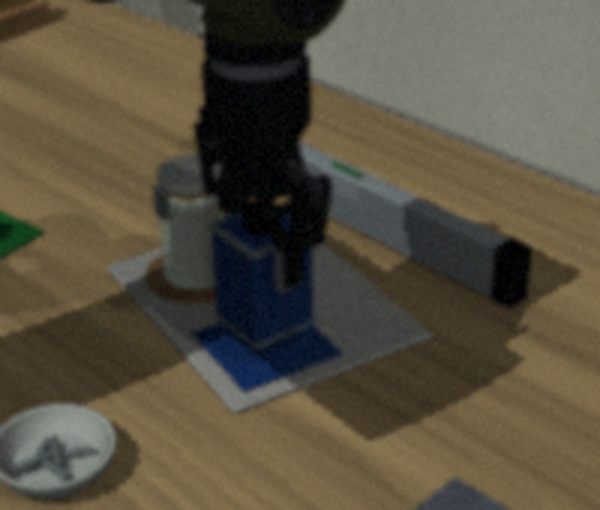

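```bash
python3 -m creep '[[[0,0,0],[0,0,-8],0.8],[[0,0,0],[0,0,-15],0.8],[[0,0,0],[0,0,-20],0.8],[[0,0,0],[0,0,-22.5],0.8],[[0,0,0],[0,0,-22.5],0.8]]'
python3 -m creep '[[[0,0,0],[0,0,-0.7],0.8],[[0,0,0],[0,0,-1.5],0.8],[[0,0,0],[0,0,-1.5],0.8]]'
```

```text
clock: 37.0
tcp_pos: [577.1, -20.3, 50.7]
tool_rot: [[-0.125, -0.992, 0.0], [-0.992, 0.125, 0.0], [-0.0, -0.0, -1.0]]
force: [-0.3, 0.0, -2.4]
finger_gap: 0.649
clock: 37.38
tcp_pos: [577.2, -20.3, 50.2]
tool_rot: [[-0.125, -0.992, 0.001], [-0.992, 0.125, -0.0], [0.0, -0.001, -1.0]]
force: [-5.5, 0.4, 7.4]
finger_gap: 0.647
```

```bash
python3 -m creep '[[[0,0,0],[0,0,0],0.3],[[0,0,0],[0,0,0],0.1],[[0,0,0],[0,0,0],0],[[0,0,0],[0,0,0],0],[[0,0,0],[0,0,0],0]]'
python3 -m creep '[[[0,0,0],[0,0,15],0],[[0,0,0],[0,0,40],0],[[0,0,0],[0,0,75],0],[[0,0,0],[0,0,110],0],[[0,0,0],[0,0,140],0]]'
python3 -m creep '[[[0,0,0],[-25,-40,0],0],[[0,0,0],[-50,-80,0],0],[[0,0,0],[-75,-120,0],0],[[0,0,0],[-100,-160,0],0],[[0,0,0],[-125,-200,0],0]]'
python3 -m creep '[[[0,0,0],[0,0,0],0],[[0,0,0],[0,0,0],0]]'
python3 - <<'E'
from h import *
s=env.state();print(s["tcp_pos"])
cv2.imwrite("pics/s13.png",env.get_image("side")[:,:,::-1])
cv2.imwrite("pics/t13.png",cv2.resize(env.get_image("top")[110:290,110:380,::-1],None,fx=2.9,fy=2.9,interpolation=cv2.INTER_CUBIC))
E
```

```text
clock: 38.0
tcp_pos: [577.0, -20.3, 49.1]
tool_rot: [[-0.125, -0.992, -0.0], [-0.992, 0.125, -0.0], [0.0, 0.0, -1.0]]
force: [-0.3, 0.2, 0.5]
finger_gap: 1.0
clock: 38.62
tcp_pos: [577.1, -20.3, 191.8]
tool_rot: [[-0.125, -0.992, 0.002], [-0.992, 0.125, -0.0], [-0.0, -0.002, -1.0]]
force: [0.2, -0.9, -0.4]
finger_gap: 1.002
clock: 39.25
tcp_pos: [451.2, -221.5, 190.4]
tool_rot: [[-0.125, -0.992, 0.001], [-0.992, 0.125, -0.001], [0.001, -0.001, -1.0]]
force: [1.1, -1.0, -0.4]
finger_gap: 0.998
clock: 39.5
tcp_pos: [452.3, -220.0, 189.9]
tool_rot: [[-0.125, -0.992, 0.001], [-0.992, 0.125, -0.0], [0.0, -0.001, -1.0]]
force: [0.5, -0.5, 0.2]
finger_gap: 0.998
[ 452.32273429 -220.04824411  189.92961029]
```

View pics/s13.png

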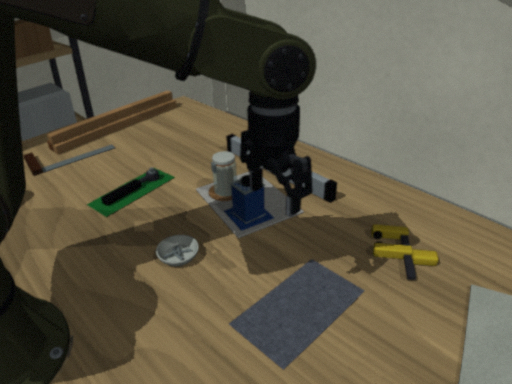

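View pics/t13.png

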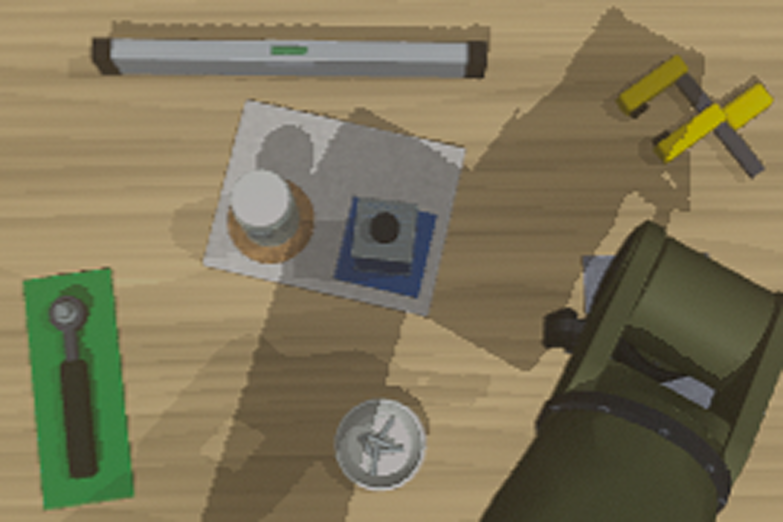

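```bash
python3 - <<'E'
from h import *
f=lambda L:(np.array(L,float)+.5)/2.9-.5+np.array([110,110])
print("cap",unproj("top",f([(385,228)]),109).round(1),"vs pad 575.9,-20.3; lid",unproj("top",f([(262,199)]),109).round(1),"vs 604.5,96.2")
s=env.state();print(s["force"],np.abs(s["qd"]).max())
env.job_done()
E
```

```text
cap [[574.7 -20.4 109. ]] vs pad 575.9,-20.3; lid [[603.6  94.4 109. ]] vs 604.5,96.2
[-1.02077008  0.21599448 -0.73841014] 0.004935568385145106
the job is handed in; nothing more can be done
```

I parked the tin and the jar on the grey mat and laid the handle on the green mat. Then I put the jar back on its cork pad and the tin back on its blue pad, and handed the job in at about 39.6 s of the 128 s allowed.

Last checks, measured in the camera pictures, whose calibration is good to about 2 mm:

| Object | Offset from its target |
|---|---|
| Jar | about 2 mm from the cork pad's centre |
| Tin | about 1 mm from the blue pad's centre |
| Handle | about 3 mm sideways from the mat's middle and about 1° off its line (measured after release; it looked the same in the last picture) |

- **Standing and released:** In the last pictures the jar and tin both stand upright, and the gripper is open and clear of everything.
- **Left alone:** The spirit level, clamp and dish look unmoved. I judged that by eye in the pictures and did not measure them.
- **Set-down forces:** The wrist force peaked at about 25 N when setting down the tin on the grey mat, 24 N for the handle and 14 N for the jar on its cork pad.

No check failed or disagreed.

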